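Slide the VU meter home between the board stand-offs

ROBOT

A 6-joint arm with a two-finger parallel gripper is mounted at the origin on the work surface. World frame = base frame: x ahead of the robot, y to its left, z up, the work surface at z = 0. Lengths are in m, angles in rad, forces in N, time in s.
With the tool pointing down it reaches from about 0.275 to 0.85 m from the base axis. Payload 19 kg.
Tool frame: the origin (TCP) lies midway between the tips of the shut fingers; the grasp point (between the pads) lies 19 mm behind it (arm.grip_point_offset is the z of the grasp point in the tool frame, in m); z points along the fingers, y is the direction in which the jaws open and shut (so a half turn about z gives the same grasp; the last joint's range is limited). The gripper opens to 85 mm and grips with 20 to 120 N. Pads are 22 mm wide; open, the fingers measure 114 mm over their backs; the gripper's body (76 mm by 85 mm) begins 54 mm behind the grasp point. The pads swing forward as they close: fully open they stand 13 mm farther back than shut.
Start: joints at [1.091, 0.15, 1.437, -0, 1.554, -0.134], TCP at [0.195, 0.541, 0.231] pointing down, gripper open.
Joint ranges: [-2.8, 2.8], [-0.68, 2.1], [0.12, 2.68], [-1.39, 4.53], [0.16, 2.79], [-2.81, 2.81]. Speed limits (rad/s): [1.89, 1.89, 2.22, 3.01, 3.01, 3.01].

INTERFACE

Orientations are given as a rotation vector (axis times angle).
In Python, from cell import readout, optics, job, arm gives the robot as it stands.
- The arm moves only by the tool apply_moves, never from a script. Its argument "moves" is a list of rows, each a list of 7 numbers: the shift along the tool's x, y, z in cm, then the turn, a rotation vector about the tool's x, y, z in rad, then the gripper command: -1 is shut, 1 is fully open, values between are in proportion. A call has 1 to 20 rows; each row shifts and turns the commanded pose from where the row before left it, along the tool's axes as they then stand; what a row does not reach is not made up. A row lasts 1/10 s, in which the tool goes at most 50 mm and 8.59 degrees, less where a joint would pass 70% of its speed; a pose out of reach is approached as far as the arm can. A call with a gripper value outside its range is refused whole. The fingers move at their own pace and stop on an object; the grip force is fixed at half the most. Time passes only in rows, so rows that do not move let the fingers close. It gives the time, the measured TCP pose, the force and the opening at its end, in the units of the state.
- readout.get_obs(): the state, without advancing time (a new reading comes with each control period).
- optics.read_camera(name): name is "scene" or "top"; returns a dict with "frame" (384x512x3 uint8, blue, green, red), "vfov" (degrees; the focal length in pixels is half the picture's height over the tangent of half this angle, whatever the lens; pixels are square), "cx", "cy" (the principal point, pixels), "k1" (the pictures are not rectified: a ray, as slopes to the right and down, at radius r is drawn at 1 + k1 r^2 times it, then the intrinsics apply), "rvec" (rotation vector, rad) and "tvec" (3), from world to camera coordinates, as OpenCV has them. Camera axes: x right, y down, z forward; pixel columns grow to the right and rows downward; lengths in m; the calibration is good to about 2 mm. A picture is of the moment at which its call begins. There is no depth.
- job.job_done(): hands the job in, once; it reports no verdict.
The state is a dict: "time_s": time; "q": joint angles; "qd": joint speeds; "tau": joint torques, N m; "tool_pos": TCP position; "eef_rot": TCP orientation; "wrist_force": force on the tool from outside, world axes, zero at the start; "torque": the same for the moment, N m; "width": finger opening in m.
Only numpy, scipy, OpenCV 4.12 (cv2) and the standard library are available. Lean on these libraries where they do the work, as an engineer would, in place of code of your own. Each camera call takes 0.05 s, during which the arm holds its last target.

TASK

Push the loose VU meter across the chassis floor, dial first, through the gap between the two bare stand-offs of the empty bay, and on until its dial face is fully home and square against the back of the front panel, centred behind its window. Push gently, with the fingertips or the outside of the fingers: the meter stays standing on the floor and is never gripped, lifted or tipped. Leave everything else on the bench where it is.

Things in the scene. Friction and masses are not known exactly. Their poses are not given: they have to be found in the camera images.
- chassis: Aluminium meter chassis, cover off, fixed to the bench. Origin at bench height under the middle of its width; x runs from the open rear edge to the front panel, y left, z up. Flat floor 10 mm above the bench, x -120 to 100, y -150 to 150 mm, no rear lip; 14 mm side lips from x -5 to 95. Left bay (y +60 mm) is finished: fixed meter, board on stand-offs, 65 mm high. Right bay (y -60 mm) is empty.
- gap (a point): Point on the chassis floor midway between the empty bay's two bare stand-offs: fixed steel posts, 10 mm in diameter, 42 mm high above the floor, their axes at 44 mm to either side along y, so 78 mm in the clear. Axes as the chassis; x is the way to push. Lies at x 30, y -60 mm in the chassis.
- home (a point): Point on the chassis floor, 48 mm beyond gap along x, where the meter's origin lies when fully home and centred. The panel's flat back face is 17 mm further along x; the panel is 3 mm thick, its top 60 mm above the bench, with a window 60 x 26 mm per bay. Axes as the chassis.
- meter: Loose VU meter, about 180 g, standing on the chassis floor behind the stand-offs, skewed and off to one side. 72 mm wide (y), 34 deep (x), 36 high: steel frame 72 wide over the middle 24 mm of depth; rear cover and dial front, 5 mm deep each, are 68 wide and 34 high. Origin: centre of its underside; x points out of the dial face, z up. It slides freely and stays where left.
- meter_back: Black rear cover of the meter, part of it: 5 mm deep, its flat outer face 17 mm behind the meter's origin. Same origin and axes as the meter.
- meter_lens: Dial front of the meter (cream dial in a black surround), part of it: 5 mm deep, its flat outer face 17 mm ahead of the meter's origin. Same origin and axes as the meter.
- dial (a point): Point at the foot of the meter's dial face: 17 mm ahead of the meter's origin along its x.
- lamp_holder: Brass bayonet lamp holder, upright, 34 mm high, 30 mm wide at its foot, on the chassis floor to the left of the loose meter. Origin: centre of its underside. Leave it.
- pilot_cap: Small green glass pilot lamp cap, 26 mm in diameter, 19 mm high, on the chassis floor to the left. Origin: centre of its underside. Leave it.
- idler: Black rubber idler wheel lying flat, 44 mm in diameter, 15 mm high, on the bench between robot and chassis. Origin: centre of its underside. Leave it.
- knob: Knurled aluminium knob, 34 mm in diameter, 20 mm high, on the bench to the right of the chassis. Origin: centre of its underside. Leave it.
- flywheel: Brass flywheel lying flat with its steel shaft up, 64 mm in diameter, 43 mm high, on the bench to the right of the chassis. Origin: centre of its underside. Leave it.
- screwdriver: Screwdriver lying on the bench to the left of the chassis, 170 mm long along its x, under 30 mm high. Leave it.
- screw_tin: Open steel tin of screws, 60 x 80 x 18 mm, on the bench to the left of the chassis. Origin: centre of its underside. Leave it.
Things that resemble listed ones, but are neither listed nor needed, are in the scene too. Of the things like the meter, leave any that is green; of the rest the larger one is meant.

How it is judged:
By the outcome, as a careful person would: the job done as asked, in the order asked, and still so for the second after the job is handed in, with the robot touching nothing.
It also fails if it takes over 58 s, if anything falls off the work surface, if the arm or the gripper's body presses on something with over 40 N, if the wrist force passes 120 N, or if a joint passes its speed limit or range.

## Working session

There is one attempt and no reset: what is moved stays moved. The work goes in short steps, Python scripts to look and compute and a tool call to move; the robot and the scene stay as the last step left them, time stands still between calls to the robot, and variables do not carry over. Pictures are saved under pics/ and viewed, and the job is handed in when it is done.

Besides the shell and the picture viewer there is one more tool, called after "Request:" by a JSON object that holds its "name" and its "arguments". apply_moves: Moves the arm, as the interface text tells. Its arguments: {"type":"object","properties":{"moves":{"type":"array"}},"required":["moves"]}

```bash
ls; mkdir -p pics; cat > h.py <<'E'
import numpy as np, cv2
from cell import readout, optics, job, arm
def cam(n):
    c=optics.read_camera(n); f=c["frame"]; H=f.shape[0]
    c["f"]=H/2/np.tan(np.radians(c["vfov"])/2)
    c["R"]=cv2.Rodrigues(np.array(c["rvec"],float))[0]; c["t"]=np.array(c["tvec"],float).ravel()
    return c
def proj(c,P):
    P=np.atleast_2d(P).astype(float); X=P@c["R"].T+c["t"]; s=X[:,:2]/X[:,2:]
    r2=(s**2).sum(1,keepdims=True); s=s*(1+c["k1"]*r2)
    return s*c["f"]+[c["cx"],c["cy"]]
def unproj(c,px,z):
    px=np.atleast_2d(px).astype(float); d=(px-[c["cx"],c["cy"]])/c["f"]; s=d.copy()
    for _ in range(30): s=d/(1+c["k1"]*(s**2).sum(1,keepdims=True))
    ray=np.c_[s,np.ones(len(s))]@c["R"]; o=-c["R"].T@c["t"]
    return o+ray*((z-o[2])/ray[:,2])[:,None]
E
python3 - <<'E'
from h import *
for n in("scene","top"):
    c=cam(n); cv2.imwrite(f"pics/{n}0.png",c["frame"]); np.save(f"{n}0.npy",c,allow_pickle=True)
    print(n,c["f"],c["k1"],-c["R"].T@c["t"])
print(readout.get_obs())
E
```

```text
pics
scene 492.72986270654 -0.05923818471099381 [ 1.2314868  -0.00543337  0.75792157]
top 347.24203087399326 -0.04771427821021166 [0.48711731 0.05517694 0.74862008]
{'time_s': 0.1, 'q': array([ 1.09104209e+00,  1.50922334e-01,  1.43795409e+00, -2.06735988e-05,
        1.55378580e+00, -1.33993216e-01]), 'qd': array([ 0.00020227,  0.00069903, -0.00051442, -0.00040442, -0.00115327,
       -0.00107238]), 'tau': array([ 4.61849937e-03, -7.14383483e+01, -5.71791315e+01, -2.08523852e-04,
        7.11269793e-03,  1.38471609e-05]), 'tool_pos': array([0.19479455, 0.54076737, 0.23075002]), 'eef_rot': array([-5.40365921e-01, -3.09446285e+00,  1.61124516e-03]), 'wrist_force': array([ 0.17368251, -0.61232046,  0.06263023]), 'torque': array([-0.01031165, -0.00119523, -0.00679426]), 'width': 0.085321849554003}
```

View pics/scene0.png

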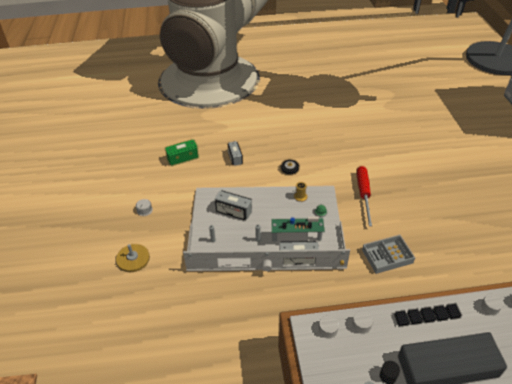

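View pics/top0.png

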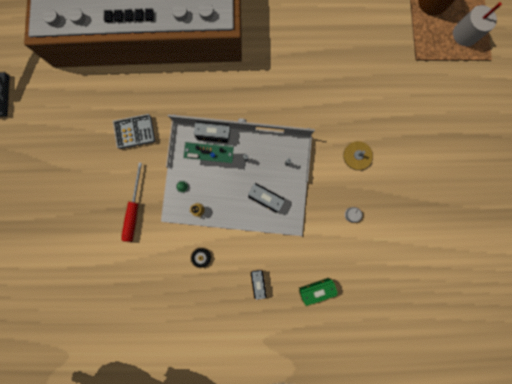

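In the top view, three things could be taken for the meter: a grey unit on the chassis floor (267,196), a small grey one on the bench (259,284) and a green one on the bench (320,292). By the description I choose the one at (267,196), which is the larger non-green one. Next is a close crop to check it.

```bash
python3 - <<'E'
from h import *
t=np.load("top0.npy",allow_pickle=True).item()["frame"]; s=np.load("scene0.npy",allow_pickle=True).item()["frame"]
cv2.imwrite("pics/topc.png",cv2.resize(t[105:245,155:325],None,fx=4.2,fy=4.2,interpolation=cv2.INTER_CUBIC))
cv2.imwrite("pics/scenec.png",cv2.resize(s[175:280,175:360],None,fx=4.2,fy=4.2,interpolation=cv2.INTER_CUBIC))
E
```

```text
(no output)
```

View pics/topc.png

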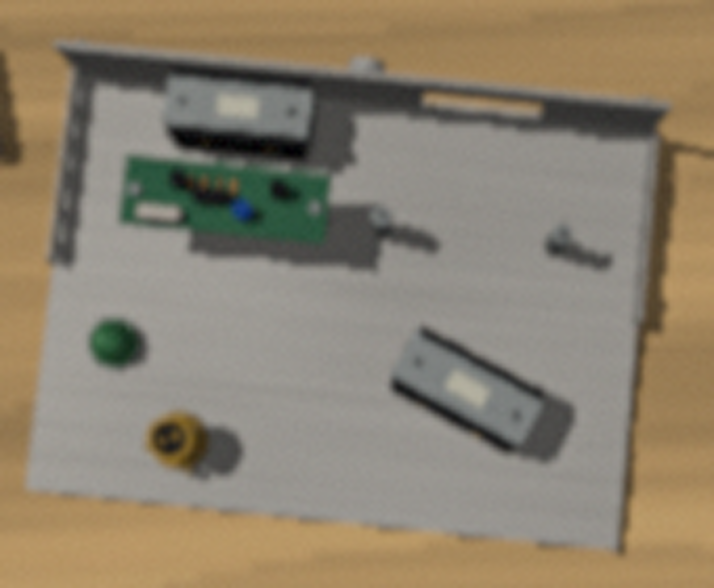

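View pics/scenec.png

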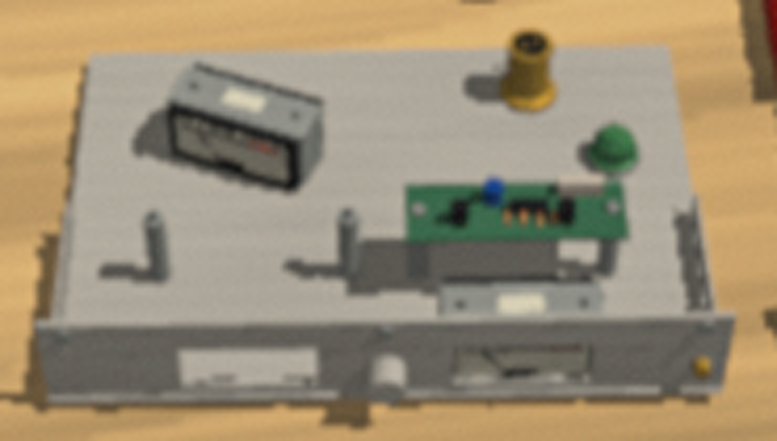

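```bash
cat > fit.py <<'E'
from h import *
from scipy.optimize import least_squares
def pose(p,P):
    P=np.array(P,float)/1000; c,s=np.cos(p[2]),np.sin(p[2])
    return np.c_[p[0]+c*P[:,0]-s*P[:,1],p[1]+s*P[:,0]+c*P[:,1],P[:,2]]
def fit(obs,p0):
    def r(p): return np.concatenate([(proj(c,pose(p,P))-px).ravel() for c,P,px in obs])
    s=least_squares(r,p0); return s.x,r(s.x).reshape(-1,2)
E
python3 - <<'E'
from fit import *
T=np.load("top0.npy",allow_pickle=True).item();S=np.load("scene0.npy",allow_pickle=True).item()
cv=lambda a,o:(np.array(a,float)+.5)/4.2-.5+np.array(o)
ot=(155,105);os=(175,175)
A=[[-120,150,10],[-120,-150,10],[30,-16,52],[30,-104,52]]
tp=cv([[28,488],[620,550],[378,213],[557,235]],ot); sp=cv([[668,47],[90,57],[347,213],[153,215]],os)
for nm,o in(("both",[(T,A,tp),(S,A,sp)]),("top",[(T,A,tp)]),("scene",[(S,A,sp)])):
    p,r=fit(o,[.55,.05,0]); print(nm,p,np.round(r,1).tolist())
    if nm=="both": pc=p
M=[[12,36,36],[12,-36,36],[-12,36,36],[-12,-36,36]]
M=[[a,b,c+10] for a,b,c in M]
mt=cv([[420,336],[545,396],[394,376],[518,446]],ot)
# scene frame corners: front-left (viewed right) etc
for nm,o in(("top",[(T,M,mt)]),):
    p,r=fit(o,[.5,0.,-.5]); print(nm,p,np.round(r,1).tolist())
# overlay
L=[[17,34,44],[17,-34,44],[17,34,10],[17,-34,10],[-17,34,44],[-17,-34,44]]+M
for n,c,o,box in(("top",T,ot,(105,245,155,325)),("scene",S,os,(175,280,175,360))):
    im=cv2.resize(c["frame"][box[0]:box[1],box[2]:box[3]],None,fx=4.2,fy=4.2,interpolation=cv2.INTER_CUBIC)
    for P,col,pp in((L,(0,0,255),p),(A+[[95,-150,60],[95,150,60],[98,-90,22],[98,-30,22],[98,-30,48],[98,-90,48],[78,-60,10],[30,-60,10]],(255,0,255),pc)):
        for q in (proj(c,pose(pp,P))-o+.5)*4.2-.5: cv2.circle(im,tuple(int(v) for v in q.round()),3,col,-1)
    cv2.imwrite(f"pics/ov_{n}.png",im)
# meter in chassis
d=p[:2]-pc[:2];c,s=np.cos(pc[2]),np.sin(pc[2]);print("meter in chassis mm",1000*np.array([c*d[0]+s*d[1],-s*d[0]+c*d[1]]),np.degrees(p[2]-pc[2]))
E
```

```text
both [ 0.5904678   0.0812588  -0.12303691] [[-0.6, 0.3], [-0.8, -0.4], [0.7, 0.2], [1.1, -0.7], [0.1, -0.8], [-0.2, -0.9], [0.3, 0.2], [0.2, 0.5]]
top [ 0.59012611  0.08161383 -0.1206159 ] [[-0.7, 0.6], [-0.8, -0.4], [0.5, 0.4], [1.0, -0.6]]
scene [ 0.5910656   0.08084094 -0.12653587] [[0.2, -0.4], [-0.1, -0.9], [0.0, 0.5], [-0.1, 0.6]]
top [ 0.53317652  0.02101413 -0.51199063] [[-1.2, -1.0], [0.4, 1.3], [-0.6, -0.1], [1.3, -0.2]]
meter in chassis mm [-49.46455697 -66.82041795] -22.285406951270122
```

View pics/ov_top.png

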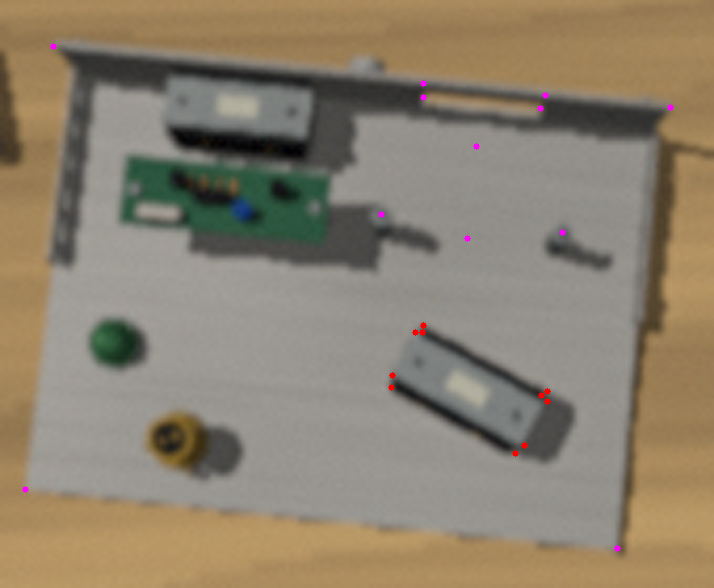

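View pics/ov_scene.png

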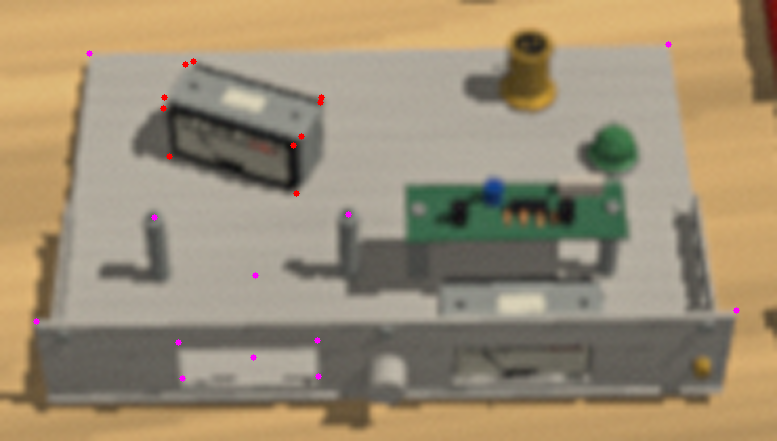

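The crop confirms it: a steel frame with a cream dial facing the panel, skewed about −22° and slightly to the right. The overlay agrees with the picture to about 1 px. I'll refine the fit using both cameras.

```bash
python3 - <<'E'
from fit import *
T=np.load("top0.npy",allow_pickle=True).item();S=np.load("scene0.npy",allow_pickle=True).item()
cv=lambda a,o:(np.array(a,float)+.5)/4.2-.5+np.array(o)
ot=(155,105);os=(175,175)
A=[[-120,150,10],[-120,-150,10],[30,-16,52],[30,-104,52]]
tp=cv([[28,489],[621,551],[378,213],[559,234]],ot); sp=cv([[668,47],[90,57],[347,213],[153,215]],os)
B=[[98,-90,23],[98,-30,23]]
oc=[(T,A,tp),(S,A,sp)]
pc,r=fit(oc,[.55,.05,0]);print(pc)
C=[[12,36,46],[12,-36,46],[-12,36,46],[-12,-36,46],[17,34,44],[17,-34,44],[17,34,10],[17,-34,10]]
mt=cv([[417,333],[545,398],[393,377],[519,446]],ot)
ms=cv([[303,138],[173,102],[322,98],[192,68],[297,145],[169,108],[296,190],[171,152]],os)
def rel(p):
    d=p[:2]-pc[:2];c,s=np.cos(pc[2]),np.sin(pc[2]);return 1000*np.array([c*d[0]+s*d[1],-s*d[0]+c*d[1]]),np.degrees(p[2]-pc[2])
for o in([(T,C[:4],mt)],[(S,C,ms)],[(T,C[:4],mt),(S,C,ms)]):
    p,r=fit(o,[.53,.02,-.5]);print(p,rel(p),np.round(r,1).tolist())
print("rear target chassis(-110,-72)->world",pose(pc,[[-110,-72,100],[78,-60,10]]))
np.save("pc.npy",pc)
E
```

```text
[ 0.59037673  0.08109934 -0.12259637]
[ 0.53318069  0.02137576 -0.51195234] (array([-49.46318382, -66.26979517]), np.float64(-22.30845345704401)) [[-0.7, -0.3], [0.2, 0.8], [-0.5, -0.4], [0.9, -0.2]]
[ 0.53354674  0.02298897 -0.51598754] (array([-49.29716043, -64.62393177]), np.float64(-22.539653306409434)) [[0.5, -0.5], [-1.3, -1.3], [0.6, 1.0], [-0.7, -0.9], [0.0, 0.0], [-0.4, -0.1], [0.8, 0.7], [0.4, 0.8]]
[ 0.53336717  0.02243479 -0.51158836] (array([-49.40761329, -65.19591408]), np.float64(-22.28759890559252)) [[-1.2, -0.4], [-0.3, 0.7], [-1.0, -0.5], [0.4, -0.2], [0.2, -0.5], [-1.5, -1.2], [0.3, 0.9], [-1.1, -0.9], [-0.2, -0.1], [-0.7, -0.1], [0.6, 0.6], [0.2, 0.9]]
rear target chassis(-110,-72)->world [[0.47239749 0.02309158 0.1       ]
 [0.66045392 0.01201109 0.01      ]]
```

Request:
{"name": "apply_moves", "arguments": {"moves": [[0,0,0,0,0,-0.111,-0.3],[0,0,0,0,0,-0.111,-0.3],[-2.1,-3,0,0,0,0,-0.3],[-2.1,-3,0,0,0,0,-0.3],[-2.1,-3,0,0,0,0,-0.3],[-2.1,-3,0,0,0,0,-0.3],[-2.1,-3,0,0,0,0,-0.3],[-2.1,-3,0,0,0,0,-0.3],[-2.1,-3,0,0,0,0,-0.3],[-2.1,-3,0,0,0,0,-0.3],[-2.1,-3,0,0,0,0,-0.3],[-2.1,-3,0,0,0,0,-0.3],[-2.1,-3,0,0,0,0,-0.3],[-2.1,-3,0,0,0,0,-0.3],[-2.1,-3,0,0,0,0,-0.3],[-2.1,-3,0,0,0,0,-0.3],[-2.1,-3,0,0,0,0,-0.3],[-2.1,-3,0,0,0,0,-0.3],[0,0,0,0,0,0,-0.3]]}}

```text
time_s: 2.0
tool_pos: [0.4702, 0.02, 0.2306]
eef_rot: [-0.199, -3.134, 0.001]
wrist_force: [-0.7, 0.0, 0.1]
width: 0.03
```

```bash
cat >> fit.py <<'E'
pc=np.load("pc.npy") 
def st():
    o=readout.get_obs(); R=cv2.Rodrigues(np.array(o["eef_rot"]))[0]; p=o["tool_pos"]
    d=p[:2]-pc[:2];c,s=np.cos(pc[2]),np.sin(pc[2])
    yaw=np.degrees(np.arctan2(-R[1,0],-R[0,0])-pc[2])
    print("t",o["time_s"],"tcp chassis mm",np.round([1000*(c*d[0]+s*d[1]),1000*(-s*d[0]+c*d[1]),1000*p[2]],1),"yaw err deg",round(yaw,2),"zdir",np.round(R[:,2],3),"F",np.round(o["wrist_force"],1),"w",round(o["width"],4))
E
python3 - <<'E'
from fit import *
st()
E
```

```text
t 2.0 tcp chassis mm [-111.8  -75.4  230.6] yaw err deg -0.26 zdir [-0.001 -0.001 -1.   ] F [-0.7  0.   0.1] w 0.03
```

Request:
{"name": "apply_moves", "arguments": {"moves": [[0,0.1,3,0,0,0,-0.3],[0,0.1,3,0,0,0,-0.3],[0,0.1,3,0,0,0,-0.3],[0,0,3,0,0,0,-0.3],[0,0,3,0,0,0,-0.3],[0,0,3,0,0,0,-0.3],[0,0,0,0,0,0,-0.3]]}}

```text
time_s: 2.7
tool_pos: [0.4671, 0.0267, 0.0481]
eef_rot: [-0.194, -3.13, -0.0]
wrist_force: [-0.1, 0.1, 1.3]
width: 0.0298
```

```bash
cat >> fit.py <<'E'
def snap(tag,tb=(105,245,155,325),sb=(150,280,160,360),k=4):
    st(); ims=[]
    for n,b in(("top",tb),("scene",sb)):
        c=cam(n); np.save(f"{n}_{tag}.npy",c,allow_pickle=True)
        im=cv2.resize(c["frame"][b[0]:b[1],b[2]:b[3]],None,fx=k,fy=k,interpolation=cv2.INTER_CUBIC)
        cv2.imwrite(f"pics/{n}_{tag}.png",im)
E
python3 - <<'E'
from fit import *
snap("a")
E
```

```text
t 2.7 tcp chassis mm [-115.7  -69.1   48.1] yaw err deg -0.06 zdir [-0.006  0.001 -1.   ] F [-0.1  0.1  1.3] w 0.0298
```

View pics/top_a.png

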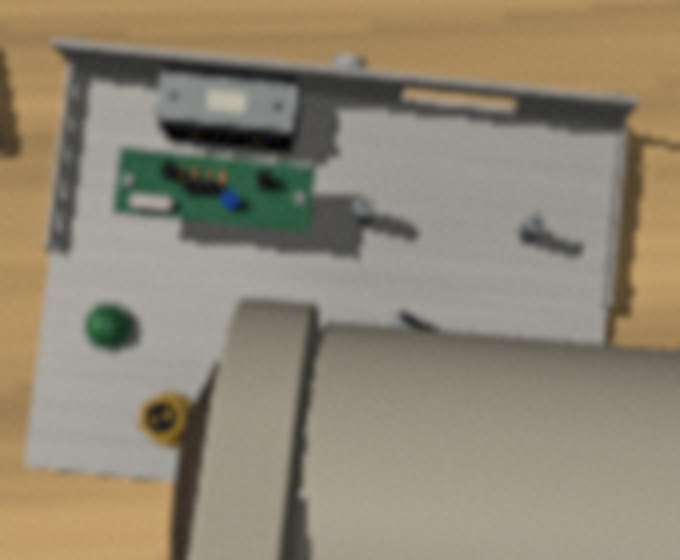

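View pics/scene_a.png

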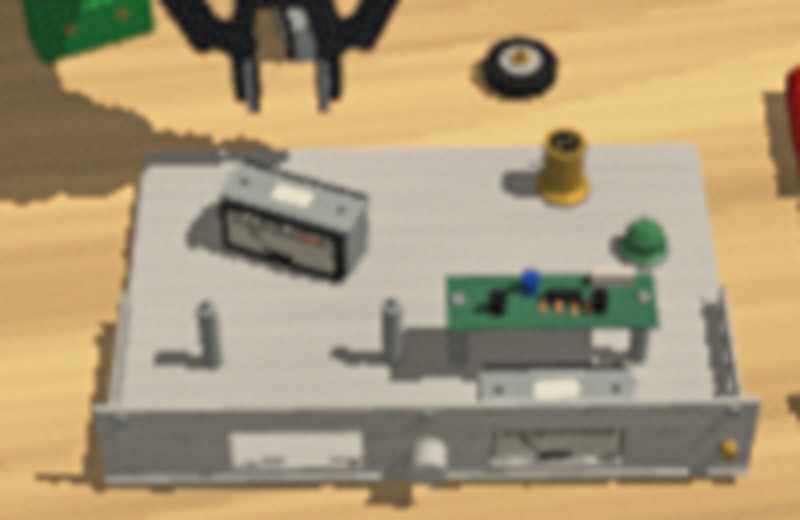

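```bash
python3 - <<'E'
from fit import *
S=np.load("scene_a.npy",allow_pickle=True).item()
P=[[-115.7,-69.1+a,48.1+dz] for a in(-15,15) for dz in (0,5)]
print((proj(S,pose(pc,P))-[160,150]+.5)*4-.5)
E
```

```text
[[260.75011931 102.60655576]
 [260.14055199  95.66340448]
 [317.47555925 101.63482972]
 [317.05898185  94.68597604]]
```

Request:
{"name": "apply_moves", "arguments": {"moves": [[-0.5,-0.1,0.8,0,0,0,-0.3],[-0.5,-0.1,0.8,0,0,0,-0.3],[-0.5,-0.1,0.8,0,0,0,-0.3],[-0.3,0,0.8,0,0,0,-0.3],[0,0,0,0,0,0,-0.3],[0,0,0,0,0,0,-0.3]]}}

```text
time_s: 3.4
tool_pos: [0.4868, 0.0209, 0.0191]
eef_rot: [-0.194, -3.135, 0.0]
wrist_force: [0.2, 0.1, 0.0]
width: 0.03
```

```bash
python3 - <<'E'
from fit import *
snap("b")
E
```

```text
t 3.4 tcp chassis mm [-95.5 -72.4  19.1] yaw err deg -0.07 zdir [-0.001  0.    -1.   ] F [0.2 0.1 0. ] w 0.03
```

View pics/scene_b.png

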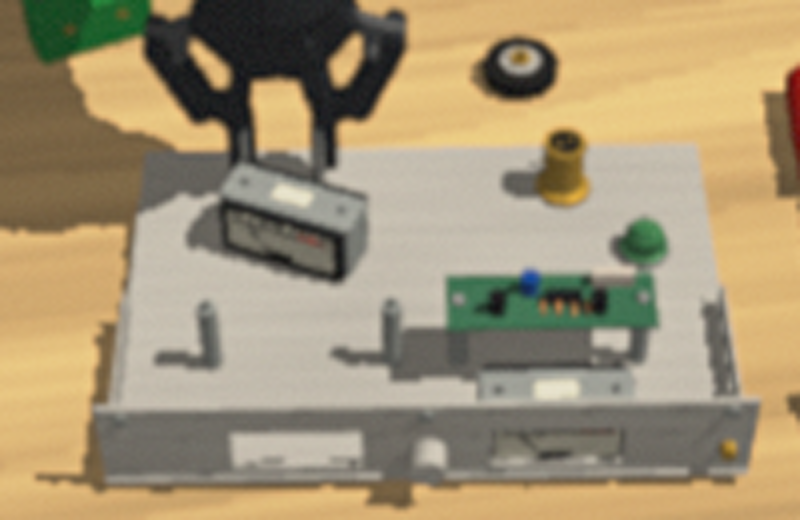

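Request:
{"name": "apply_moves", "arguments": {"moves": [[-0.3,-0.1,0.15,0,0,0,-0.3],[-0.3,-0.1,0.15,0,0,0,-0.3],[-0.3,0,0,0,0,0,-0.3],[-0.3,0,0,0,0,0,-0.3],[-0.3,0,0,0,0,0,-0.3],[-0.3,0,0,0,0,0,-0.3],[-0.3,0,0,0,0,0,-0.3],[-0.3,0,0,0,0,0,-0.3],[0,0,0,0,0,0,-0.3]]}}

```text
time_s: 4.4
tool_pos: [0.5109, 0.0159, 0.0163]
eef_rot: [0.194, 3.135, -0.0]
wrist_force: [-0.6, -0.5, 0.2]
width: 0.0298
```

```bash
python3 - <<'E'
from fit import *
snap("c")
E
```

```text
t 4.4 tcp chassis mm [-70.9 -74.5  16.3] yaw err deg -0.07 zdir [ 0. -0. -1.] F [-0.6 -0.5  0.2] w 0.0298
```

View pics/scene_c.png

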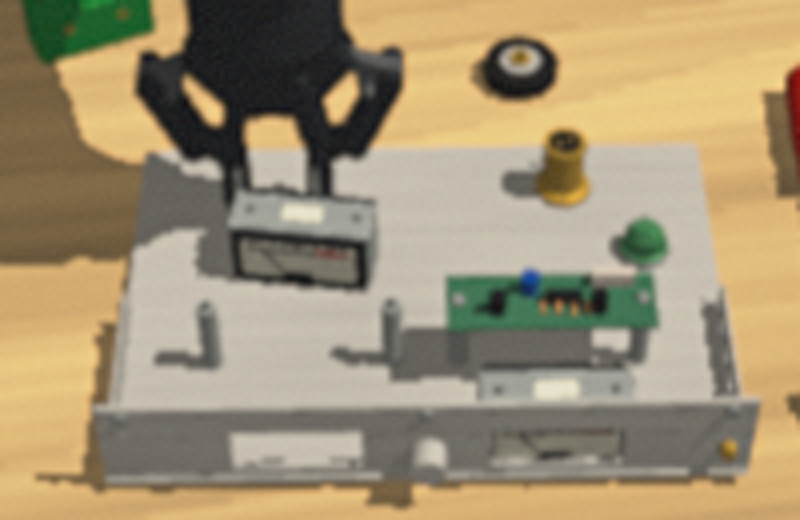

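The meter turns as intended: its dial top edge now runs from (232,238) to (372,240), almost square. I'll push a little more to seat it against both fingers.

Request:
{"name": "apply_moves", "arguments": {"moves": [[-0.3,0,0,0,0,0,-0.3],[-0.3,0,0,0,0,0,-0.3],[-0.3,0,0,0,0,0,-0.3],[-0.3,0,0,0,0,0,-0.3],[0,0,0,0,0,0,-0.3]]}}

```text
time_s: 5.0
tool_pos: [0.5228, 0.0144, 0.0163]
eef_rot: [0.194, 3.135, -0.0]
wrist_force: [0.6, -0.7, 0.4]
width: 0.0298
```

```bash
python3 - <<'E'
from fit import *
snap("d")
E
```

```text
t 5.0 tcp chassis mm [-58.9 -74.5  16.3] yaw err deg -0.07 zdir [ 0. -0. -1.] F [ 0.6 -0.7  0.4] w 0.0298
```

View pics/scene_d.png

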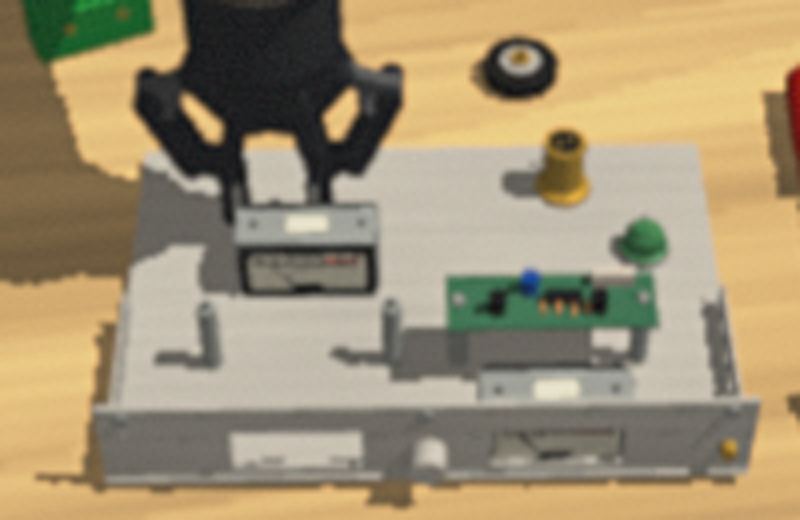

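View pics/top_d.png

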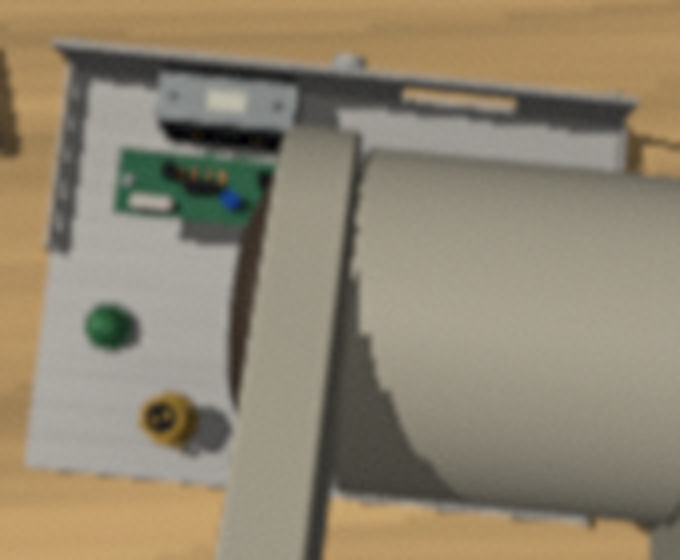

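```bash
cat > mfit.py <<'E'
from fit import *
def mf(tag,pts,o=(160,150),k=4,yaw0=-.12):
    S=np.load(f"scene_{tag}.npy",allow_pickle=True).item()
    C={"ffl":[12,36,46],"ffr":[12,-36,46],"frl":[-12,36,46],"frr":[-12,-36,46],"ltl":[17,34,44],"ltr":[17,-34,44],"lbl":[17,34,10],"lbr":[17,-34,10]}
    px=(np.array(list(pts.values()),float)+.5)/k-.5+np.array(o)
    p,r=fit([(S,[C[n] for n in pts],px)],[.56,.02,yaw0])
    d=p[:2]-pc[:2];c,s=np.cos(pc[2]),np.sin(pc[2])
    print("meter chassis",1000*np.array([c*d[0]+s*d[1],-s*d[0]+c*d[1]]),"yaw",np.degrees(p[2]-pc[2]));print(np.round(r,1).tolist())
    return p
def overlay(tag,p,box=(190,290,200,300),k=7):
    S=np.load(f"scene_{tag}.npy",allow_pickle=True).item(); b=box
    im=cv2.resize(S["frame"][b[0]:b[1],b[2]:b[3]],None,fx=k,fy=k,interpolation=cv2.INTER_CUBIC)
    def ln(pp,P,col):
        q=(proj(S,pose(pp,P))-[b[2],b[0]]+.5)*k-.5
        cv2.polylines(im,[q.round().astype(int).reshape(-1,1,2)],True,col,1)
    ln(p,[[12,36,46],[12,-36,46],[-12,-36,46],[-12,36,46]],(0,0,255))
    ln(p,[[17,34,44],[17,-34,44],[17,-34,10],[17,34,10]],(0,255,255))
    for y in(-16,-104): ln(pc,[[30,y-5,52],[30,y+5,52],[30,y+5,10],[30,y-5,10]],(255,0,255))
    cv2.imwrite(f"pics/o_{tag}.png",im)
E
python3 - <<'E'
from mfit import *
p=mf("d",{"ffl":(377,241),"ffr":(236,242),"frl":(378,208),"frr":(237,208),"ltl":(375,248),"ltr":(240,249),"lbl":(375,292),"lbr":(245,295)})
overlay("d",p,(190,240,200,290))
E
```

```text
meter chassis [-29.80703731 -57.45802613] yaw -0.40668590650487124
[[0.6, -0.4], [-0.5, -0.3], [0.4, -0.9], [-0.1, -0.5], [0.1, 0.4], [-0.6, 0.5], [0.5, 0.8], [-0.6, 0.4]]
```

View pics/o_d.png

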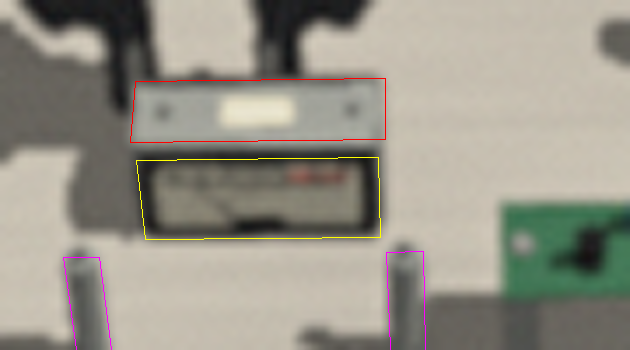

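Meter is at chassis (−30, −57.5), yaw −0.4°, so it is square but 2.5 mm left of centre. I'll back off, lift clear and nudge it right with the outside of a finger on its left end.

Request:
{"name": "apply_moves", "arguments": {"moves": [[0.8,0,0,0,0,0,-0.3],[1,0,0,0,0,0,-0.3],[1.2,0,-0.5,0,0,0,-0.3],[0,0,-2,0,0,0,-0.3],[0,0,-2,0,0,0,-0.3],[0,0,-2,0,0,0,-0.3],[0,2,0,0,0,0,-0.3],[0,2,0,0,0,0,-0.3],[-1.2,2,0,0,0,0,-0.3],[-2,2,0,0,0,0,-0.3],[-2,0.7,0,0,0,0,-0.3],[-0.7,0,0,0,0,0,-0.3],[0,0,0,0,0,0,-0.3],[0,0,2,0,0,0,-0.3],[0,0,2,0,0,0,-0.3],[0,0,1,0,0,0,-0.3],[0,0,0,0,0,0,-0.3]]}}

```text
time_s: 6.8
tool_pos: [0.5605, 0.0968, 0.0304]
eef_rot: [-0.195, -3.133, 0.001]
wrist_force: [0.3, -0.1, -0.7]
width: 0.0303
```

```bash
python3 - <<'E'
from fit import *
snap("e")
E
```

```text
t 6.8 tcp chassis mm [-31.6  12.   30.4] yaw err deg -0.09 zdir [-0.002 -0.    -1.   ] F [ 0.3 -0.1 -0.7] w 0.0303
```

View pics/scene_e.png

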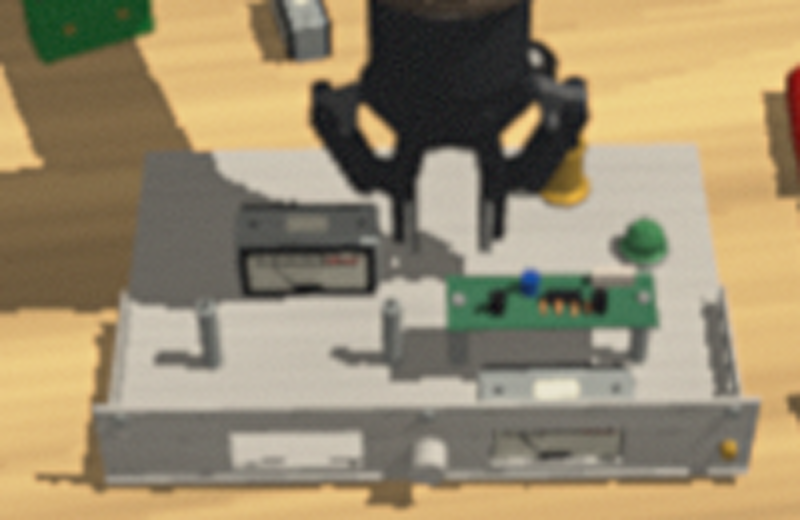

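Request:
{"name": "apply_moves", "arguments": {"moves": [[0,0,0.5,0,0,0,-0.3],[0,0,0.5,0,0,0,-0.3],[0,-0.2,0,0,0,0,-0.3],[0,-0.2,0,0,0,0,-0.3],[0,-0.2,0,0,0,0,-0.3],[0,-0.1,0,0,0,0,-0.3],[0,-0.1,0,0,0,0,-0.3],[0,-0.1,0,0,0,0,-0.3],[0,0,0,0,0,0,-0.3]]}}

```text
time_s: 7.8
tool_pos: [0.5609, 0.0882, 0.0214]
eef_rot: [0.194, 3.135, -0.0]
wrist_force: [0.0, -0.3, 0.5]
width: 0.0299
```

```bash
python3 - <<'E'
from fit import *
snap("f",sb=(190,240,200,290),k=7)
E
```

```text
t 7.8 tcp chassis mm [-30.2   3.4  21.4] yaw err deg -0.07 zdir [ 0. -0. -1.] F [ 0.  -0.3  0.5] w 0.0299
```

View pics/scene_f.png

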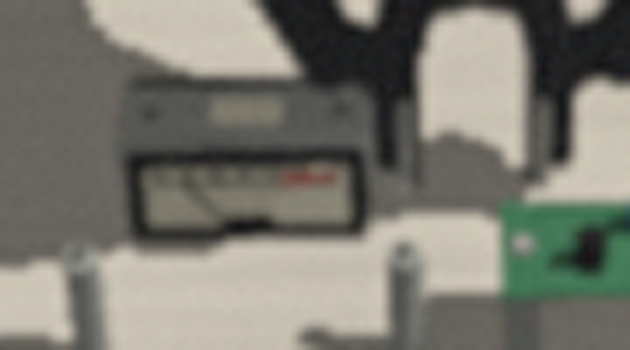

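```bash
python3 - <<'E'
from mfit import *
p=mf("f",{"ffl":(370,145),"ffr":(120,148),"frl":(373,82),"frr":(128,82),"ltl":(367,158),"ltr":(131,159),"lbl":(365,234),"lbr":(136,238)},o=(200,190),k=7)
overlay("f",p,(190,240,200,290))
E
```

```text
meter chassis [-29.23530489 -60.36208778] yaw -0.7729345831608009
[[0.6, -0.5], [-0.1, -0.7], [0.3, -0.3], [-0.5, -0.0], [-0.0, 0.2], [-0.8, 0.2], [0.7, 0.7], [-0.2, 0.3]]
```

View pics/o_f.png

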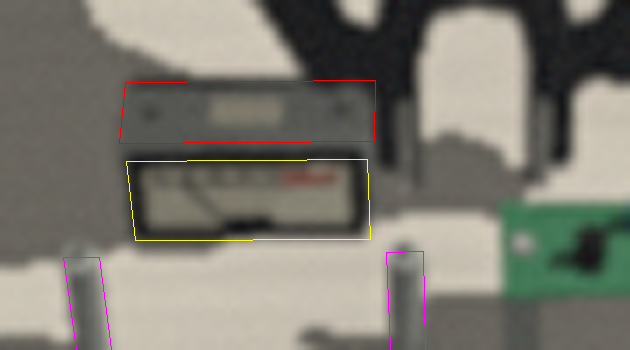

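Meter is now at about y −60.4 mm and square within 1°. Next I return behind it, centred at y −60.5.

Request:
{"name": "apply_moves", "arguments": {"moves": [[0,0.5,0,0,0,0,-0.3],[0,0.5,0,0,0,0,-0.3],[0,0,-2,0,0,0,-0.3],[0,0,-2,0,0,0,-0.3],[0,0,-2,0,0,0,-0.3],[2,0,0,0,0,0,-0.3],[2,-1.4,0,0,0,0,-0.3],[1.5,-2,0,0,0,0,-0.3],[0,-2,0,0,0,0,-0.3],[0,-2,0,0,0,0,-0.3],[0,0,0,0,0,0,-0.3],[0,0,2,0,0,0,-0.3],[0,0,2,0,0,0,-0.3],[0,0,1.5,0,0,0,-0.3],[0,0,1,0,0,0,-0.3],[0,0,0,0,0,0,-0.3]]}}

```text
time_s: 9.5
tool_pos: [0.4978, 0.0321, 0.0152]
eef_rot: [-0.194, -3.134, -0.0]
wrist_force: [0.6, -0.2, 0.8]
width: 0.0302
```

```bash
python3 - <<'E'
from fit import *
snap("g",sb=(180,240,200,290),k=7)
E
```

```text
t 9.5 tcp chassis mm [-85.9 -59.9  15.2] yaw err deg -0.04 zdir [-0.002  0.    -1.   ] F [ 0.6 -0.2  0.8] w 0.0302
```

View pics/scene_g.png

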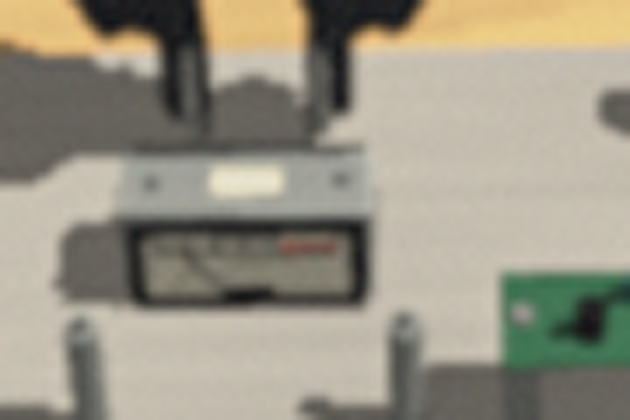

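Request:
{"name": "apply_moves", "arguments": {"moves": [[-0.7,0,0,0,0,0,-0.3],[-0.7,0,0,0,0,0,-0.3],[-0.5,0,0,0,0,0,-0.3],[-0.3,0,0,0,0,0,-0.3],[-0.3,0,0,0,0,0,-0.3],[-0.3,0,0,0,0,0,-0.3],[-0.3,0,0,0,0,0,-0.3],[-0.3,0,0,0,0,0,-0.3],[-0.3,0,0,0,0,0,-0.3],[-0.3,0,0,0,0,0,-0.3],[-0.3,0,0,0,0,0,-0.3],[-0.3,0,0,0,0,0,-0.3],[-0.3,0,0,0,0,0,-0.3],[-0.3,0,0,0,0,0,-0.3],[-0.3,0,0,0,0,0,-0.3],[-0.3,0,0,0,0,0,-0.3],[-0.3,0,0,0,0,0,-0.3],[0,0,0,0,0,0,-0.3]]}}

```text
time_s: 11.4
tool_pos: [0.5593, 0.0239, 0.0164]
eef_rot: [0.194, 3.135, -0.0]
wrist_force: [-0.6, -0.9, -0.4]
width: 0.0297
```

```bash
python3 - <<'E'
from fit import *
snap("h",sb=(190,250,200,290),k=7)
E
```

```text
t 11.4 tcp chassis mm [-23.8 -60.6  16.4] yaw err deg -0.08 zdir [ 0. -0. -1.] F [-0.6 -0.9 -0.4] w 0.0297
```

View pics/scene_h.png

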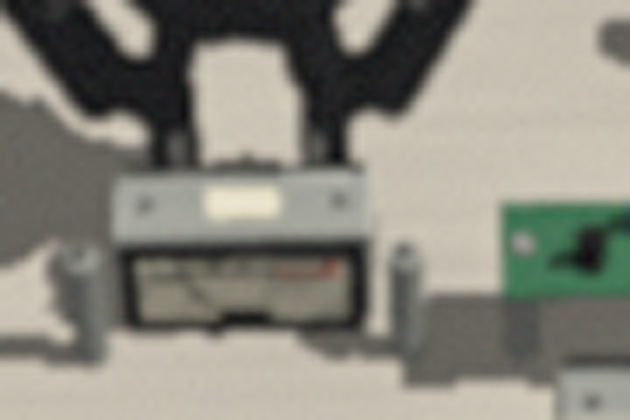

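```bash
python3 - <<'E'
from mfit import *
p=mf("h",{"ffl":(371,239),"ffr":(111,243),"frl":(370,172),"frr":(117,175),"ltl":(367,251),"ltr":(121,254),"lbl":(365,326),"lbr":(128,330)},o=(200,190),k=7)
overlay("h",p,(190,250,200,290))
E
```

```text
meter chassis [  5.93744671 -60.94984721] yaw -0.0643576340811154
[[0.2, -0.8], [-0.0, -0.8], [0.4, -0.4], [-0.2, -0.2], [-0.2, 0.2], [-0.5, 0.3], [0.5, 0.8], [-0.1, 0.8]]
```

View pics/o_h.png

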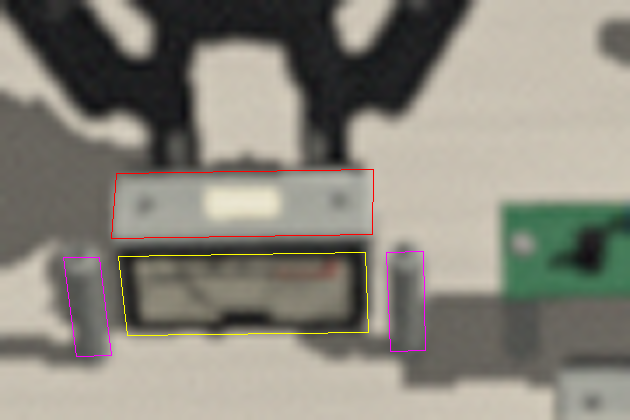

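The overlay fits with 2–3 mm of clearance each side. The finger linkage flares out at about post height, though, so I'll back off, narrow the fingers to about 8 mm, raise slightly and measure before entering the gap.

Request:
{"name": "apply_moves", "arguments": {"moves": [[0.8,0,0,0,0,0,-0.3],[0.4,0,-0.3,0,0,0,-0.5],[0,0,-0.3,0,0,0,-0.8],[0,0,-0.2,0,0,0,-0.8],[0,0,0,0,0,0,-0.8],[0,0,0,0,0,0,-0.8],[0,0,0,0,0,0,-0.8]]}}

```text
time_s: 12.2
tool_pos: [0.5469, 0.0255, 0.0242]
eef_rot: [-0.194, -3.135, 0.0]
wrist_force: [-0.7, -0.8, -0.6]
width: 0.0086
```

```bash
python3 - <<'E'
from fit import *
snap("i",sb=(160,250,195,295),k=6)
S=np.load("scene_d.npy",allow_pickle=True).item()
for z in (.04,.05,.06,.07,.08):
    w=unproj(S,(np.array([[190,172],[365,172]])+.5)/4-.5+[160,150],z)
    d=w[:,:2]-pc[:2];c,s=np.cos(pc[2]),np.sin(pc[2]);print(z,np.round(1000*np.c_[c*d[:,0]+s*d[:,1],-s*d[:,0]+c*d[:,1]],1).tolist())
E
```

```text
t 12.2 tcp chassis mm [-36.3 -60.5  24.2] yaw err deg -0.07 zdir [-0. -0. -1.] F [-0.7 -0.8 -0.6] w 0.0086
0.04 [[-72.8, -119.5], [-70.6, -29.1]]
0.05 [[-62.8, -117.9], [-60.7, -28.8]]
0.06 [[-52.7, -116.3], [-50.7, -28.5]]
0.07 [[-42.7, -114.8], [-40.7, -28.2]]
0.08 [[-32.7, -113.2], [-30.7, -27.9]]
```

View pics/scene_i.png

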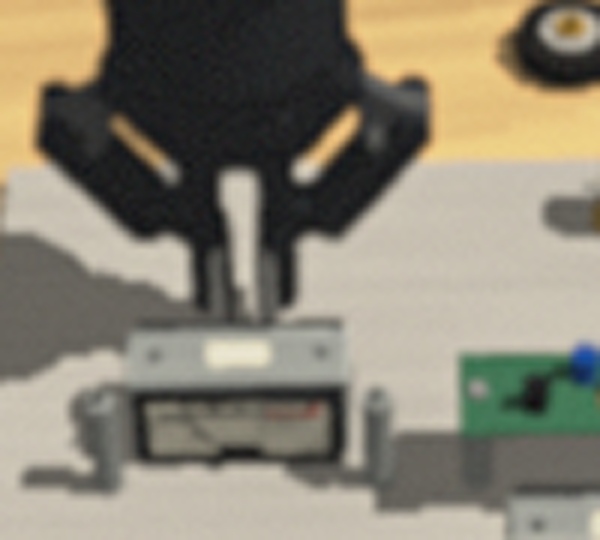

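The flared corners are now ±32 mm wide at z ≈ 60 mm, clear of the posts (inner faces ±39 mm, top at 52 mm). Pushing through the gap.

Request:
{"name": "apply_moves", "arguments": {"moves": [[-0.4,0,0.3,0,0,0,-0.8],[-0.4,0,0.3,0,0,0,-0.8],[-0.2,0,0,0,0,0,-0.8],[-0.2,0,0,0,0,0,-0.8],[-0.2,0,0,0,0,0,-0.8],[-0.2,0,0,0,0,0,-0.8],[-0.2,0,0,0,0,0,-0.8],[-0.2,0,0,0,0,0,-0.8],[-0.2,0,0,0,0,0,-0.8],[-0.2,0,0,0,0,0,-0.8],[-0.2,0,0,0,0,0,-0.8],[-0.2,0,0,0,0,0,-0.8],[-0.2,0,0,0,0,0,-0.8],[-0.2,0,0,0,0,0,-0.8],[-0.2,0,0,0,0,0,-0.8],[-0.2,0,0,0,0,0,-0.8],[-0.2,0,0,0,0,0,-0.8],[-0.2,0,0,0,0,0,-0.8]]}}

```text
time_s: 14.1
tool_pos: [0.5868, 0.0205, 0.0183]
eef_rot: [-0.194, -3.136, 0.0]
wrist_force: [-1.0, -0.4, -0.3]
width: 0.0087
```

```bash
python3 - <<'E'
from fit import *
snap("j",sb=(180,270,195,295),k=6)
E
```

```text
t 14.1 tcp chassis mm [  3.8 -60.5  18.3] yaw err deg -0.07 zdir [-0. -0. -1.] F [-1.  -0.4 -0.3] w 0.0087
```

View pics/scene_j.png

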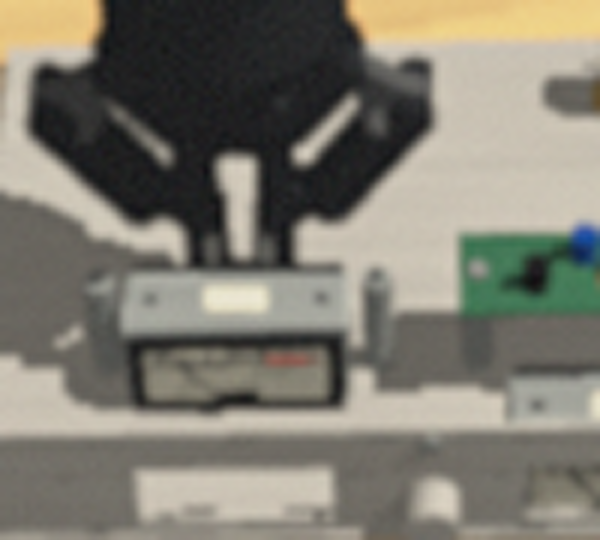

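The meter is in the gap, nearer the right post, with no side force. I'll go on with a slight leftward bias.

Request:
{"name": "apply_moves", "arguments": {"moves": [[-0.2,0.03,0,0,0,0,-0.8],[-0.2,0.03,0,0,0,0,-0.8],[-0.2,0.03,0,0,0,0,-0.8],[-0.2,0.03,0,0,0,0,-0.8],[-0.2,0.03,0,0,0,0,-0.8],[-0.2,0.03,0,0,0,0,-0.8],[-0.2,0.03,0,0,0,0,-0.8],[-0.2,0.03,0,0,0,0,-0.8],[-0.2,0.03,0,0,0,0,-0.8],[-0.2,0,0,0,0,0,-0.8],[-0.2,0,0,0,0,0,-0.8],[0,0,0,0,0,0,-0.8]]}}

```text
time_s: 15.4
tool_pos: [0.6091, 0.0205, 0.0183]
eef_rot: [0.194, 3.135, -0.0]
wrist_force: [-0.4, -1.0, -0.9]
width: 0.0085
```

```bash
python3 - <<'E'
from fit import *
snap("k",sb=(190,270,195,295),k=7)
E
```

```text
t 15.4 tcp chassis mm [ 26.  -57.9  18.3] yaw err deg -0.07 zdir [ 0. -0. -1.] F [-0.4 -1.  -0.9] w 0.0085
```

View pics/scene_k.png

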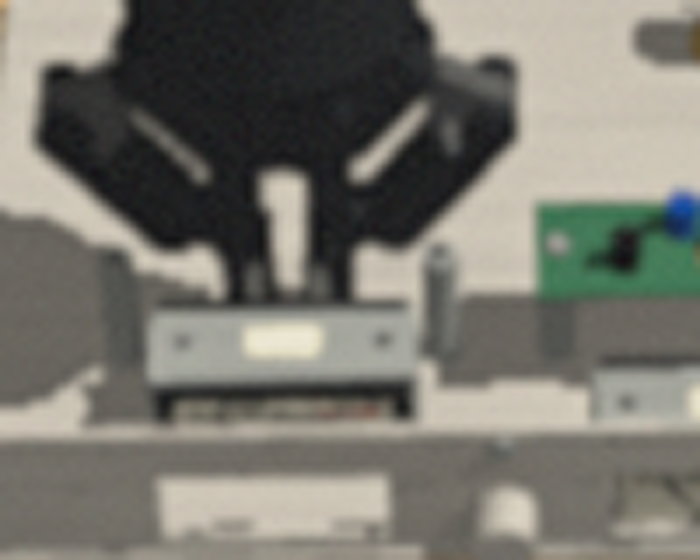

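```bash
python3 - <<'E'
from mfit import *
p=mf("k",{"ffl":(417,377),"ffr":(147,383),"frl":(411,309),"frr":(150,314),"ltl":(412,389),"ltr":(156,394)},o=(195,190),k=7)
overlay("k",p,(190,270,195,295))
E
```

```text
meter chassis [ 56.07045533 -58.41994681] yaw 0.788811024495455
[[0.1, -0.4], [-0.1, -0.3], [0.7, -0.6], [-0.1, -0.3], [-0.2, 0.7], [-0.4, 0.9]]
```

View pics/o_k.png

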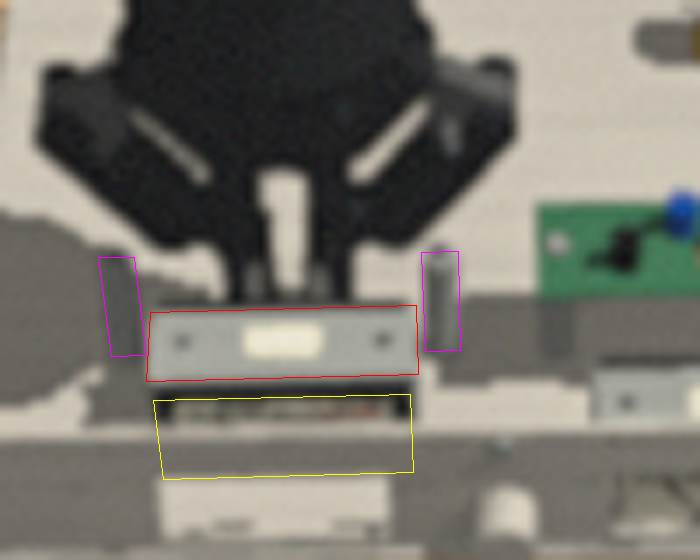

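Friction carries the meter sideways with the fingers, and it is through the gap. Same trick back to −60 while advancing.

Request:
{"name": "apply_moves", "arguments": {"moves": [[-0.2,-0.02,0,0,0,0,-0.8],[-0.2,-0.02,0,0,0,0,-0.8],[-0.2,-0.02,0,0,0,0,-0.8],[-0.2,-0.02,0,0,0,0,-0.8],[-0.2,-0.02,0,0,0,0,-0.8],[-0.2,-0.02,0,0,0,0,-0.8],[-0.2,-0.02,0,0,0,0,-0.8],[-0.2,-0.02,0,0,0,0,-0.8],[0,0,0,0,0,0,-0.8]]}}

```text
time_s: 16.4
tool_pos: [0.6248, 0.0169, 0.0183]
eef_rot: [0.194, 3.135, -0.0]
wrist_force: [-0.8, 0.7, -0.0]
width: 0.0086
```

```bash
python3 - <<'E'
from fit import *
snap("l",sb=(190,270,195,295),k=7)
E
```

```text
t 16.4 tcp chassis mm [ 42.  -59.5  18.3] yaw err deg -0.07 zdir [ 0. -0. -1.] F [-0.8  0.7 -0. ] w 0.0086
```

View pics/scene_l.png

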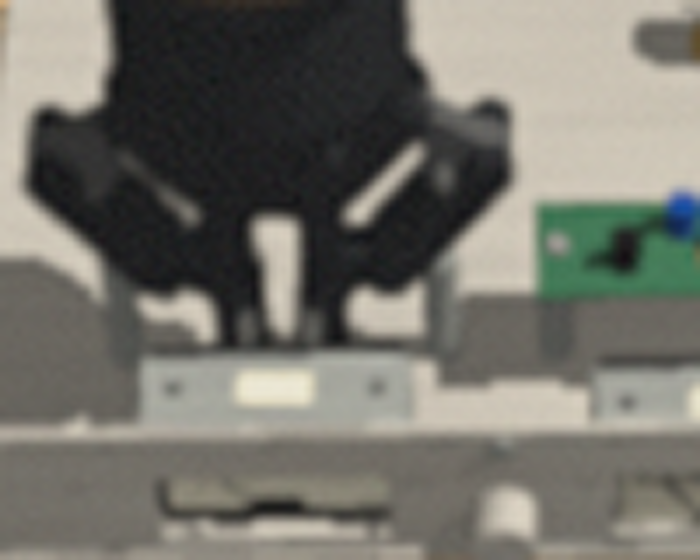

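```bash
python3 - <<'E'
from mfit import *
S=np.load("scene_l.npy",allow_pickle=True).item()
for x in(71,78):
  for y in(-58,-60,-62): print(x,y,((proj(S,pose(pc,[[x,y,46],[x,y-36,46],[x,y+36,46]]))-[195,190]+.5)*7-.5).round(1).tolist())
print(((proj(S,pose(pc,[[98,-30,48],[98,-90,48],[30,-104,52],[30,-16,52]]))-[195,190]+.5)*7-.5).round(1).tolist())
E
```

```text
71 -58 [[282.4, 386.1], [146.5, 388.2], [418.5, 384.0]]
71 -60 [[274.9, 386.3], [138.9, 388.3], [411.0, 384.1]]
71 -62 [[267.3, 386.4], [131.4, 388.4], [403.4, 384.2]]
78 -58 [[281.8, 406.9], [145.1, 409.0], [418.6, 404.8]]
78 -60 [[274.2, 407.0], [137.5, 409.1], [411.0, 404.9]]
78 -62 [[266.6, 407.2], [129.9, 409.2], [403.4, 405.0]]
[[387.6, 461.1], [155.8, 464.6], [116.0, 256.9], [439.9, 251.7]]
```

Label centre is at column 274.5 and the prediction for y −60 is 274.9, so it is centred. I'll push straight on to contact.

Request:
{"name": "apply_moves", "arguments": {"moves": [[-0.2,0,0,0,0,0,-0.8],[-0.2,0,0,0,0,0,-0.8],[-0.1,0,0,0,0,0,-0.8],[-0.1,0,0,0,0,0,-0.8],[-0.05,0,0,0,0,0,-0.8],[0,0,0,0,0,0,-0.8]]}}

```text
time_s: 17.1
tool_pos: [0.631, 0.0161, 0.0183]
eef_rot: [0.194, 3.135, -0.0]
wrist_force: [-0.7, 0.5, 0.7]
width: 0.0089
```

```bash
python3 - <<'E'
from fit import *
snap("m",sb=(190,270,195,295),k=7)
E
```

```text
t 17.1 tcp chassis mm [ 48.3 -59.5  18.3] yaw err deg -0.07 zdir [ 0. -0. -1.] F [-0.7  0.5  0.7] w 0.0089
```

View pics/scene_m.png

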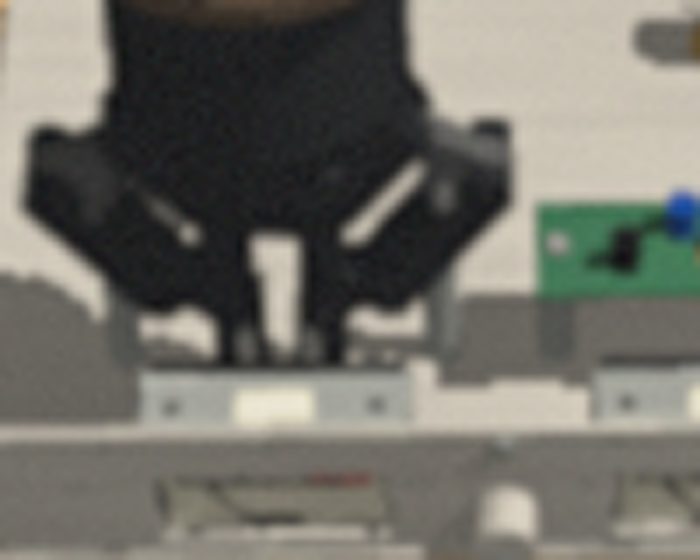

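Request:
{"name": "apply_moves", "arguments": {"moves": [[-0.05,0,0,0,0,0,-0.8],[-0.05,0,0,0,0,0,-0.8],[0,0,0,0,0,0,-0.8]]}}

```text
time_s: 17.5
tool_pos: [0.6314, 0.0161, 0.0183]
eef_rot: [-0.194, -3.134, 0.0]
wrist_force: [-5.9, 1.9, 4.8]
width: 0.0083
```

Request:
{"name": "apply_moves", "arguments": {"moves": [[-0.05,0,0,0,0,0,-0.8],[-0.05,0,0,0,0,0,-0.8],[0,0,0,0,0,0,-0.8]]}}

```text
time_s: 17.8
tool_pos: [0.6314, 0.0161, 0.0183]
eef_rot: [-0.194, -3.132, 0.0]
wrist_force: [-16.4, 1.1, 11.3]
width: 0.0085
```

Contact: pushing force rises to about 16 N with no more travel. I'll back off straight and look.

Request:
{"name": "apply_moves", "arguments": {"moves": [[0.1,0,0,0,0,0,-0.8],[0.1,0,0,0,0,0,-0.8],[0.5,0,0,0,0,0,-0.8],[1.5,0,0,0,0,0,-0.8],[2,0,0,0,0,0,-0.8],[2,0,0,0,0,0,-0.8],[2,0,-0.5,0,0,0,-0.8],[1,0,-3,0,0,0,-0.8],[0,0,-4,0,0,0,-0.8],[0,0,-4,0,0,0,-0.8],[0,0,0,0,0,0,-0.8]]}}

```text
time_s: 18.9
tool_pos: [0.5436, 0.0271, 0.1388]
eef_rot: [0.194, 3.127, -0.001]
wrist_force: [-0.1, -0.8, -0.9]
width: 0.0087
```

```bash
python3 - <<'E'
from fit import *
snap("n",sb=(190,270,195,295),k=7)
E
```

```text
t 18.9 tcp chassis mm [-39.8 -59.3 138.8] yaw err deg -0.06 zdir [ 0.008 -0.001 -1.   ] F [-0.1 -0.8 -0.9] w 0.0087
```

View pics/scene_n.png

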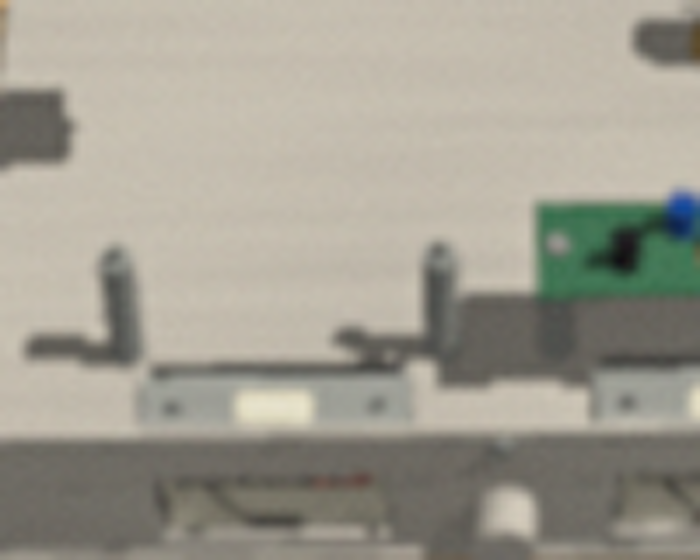

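View pics/top_n.png

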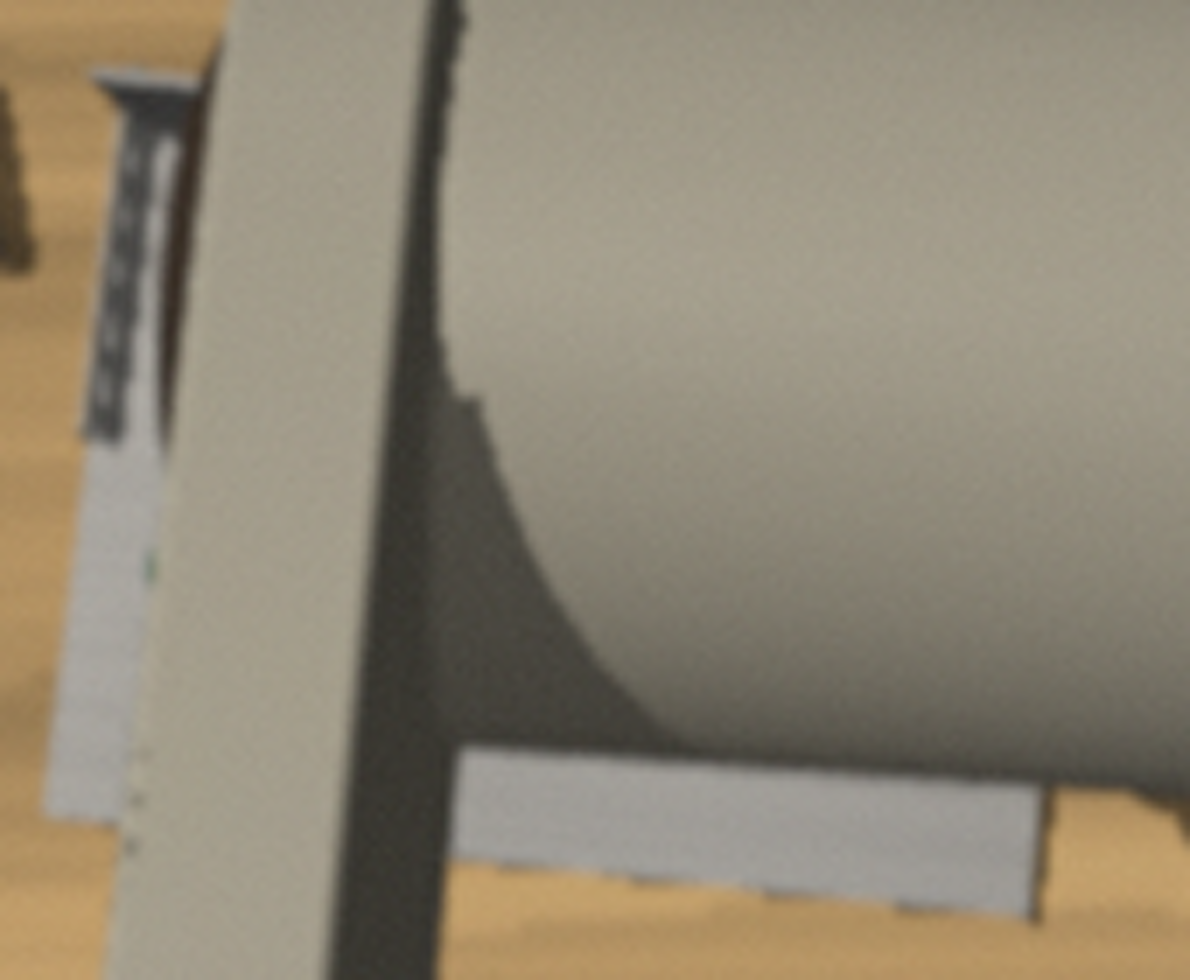

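Request:
{"name": "apply_moves", "arguments": {"moves": [[1,2,-2,0,0,0,-0.8],[1,3,-2,0,0,0,-0.8],[1,4,-2,0,0,0,-0.8],[0,4,0,0,0,0,-0.8],[0,4,0,0,0,0,-0.8],[0,4,0,0,0,0,-0.8],[0,4,0,0,0,0,-0.8],[0,4,0,0,0,0,-0.8],[0,4,0,0,0,0,-0.8],[0,4,0,0,0,0,-0.8],[0,4,0,0,0,0,-0.8],[0,0,0,0,0,0,-0.8]]}}

```text
time_s: 20.2
tool_pos: [0.5615, 0.4417, 0.19]
eef_rot: [-0.189, -3.133, 0.002]
wrist_force: [0.4, -0.4, -0.8]
width: 0.0087
```

```bash
python3 - <<'E'
from fit import *
snap("o",sb=(130,290,120,420),tb=(105,245,155,325),k=2.6)
T=np.load("top_o.npy",allow_pickle=True).item()
im=cv2.resize(T["frame"][110:180,195:320],None,fx=6,fy=6,interpolation=cv2.INTER_CUBIC)
p=np.array([*pose(pc,[[78,-60,0]])[0,:2],pc[2]])
q=(proj(T,pose(p,[[12,36,46],[12,-36,46],[-12,-36,46],[-12,36,46]]))-[195,110]+.5)*6-.5
cv2.imwrite("pics/top_raw.png",im)
cv2.polylines(im,[q.round().astype(int).reshape(-1,1,2)],True,(0,0,255),1)
cv2.imwrite("pics/top_ov.png",im); print(q.round(0).tolist())
E
```

```text
t 20.2 tcp chassis mm [-72.7 354.3 190. ] yaw err deg 0.11 zdir [-0.003 -0.001 -1.   ] F [ 0.4 -0.4 -0.8] w 0.0087
[[346.0, 111.0], [554.0, 131.0], [547.0, 200.0], [339.0, 179.0]]
```

View pics/top_ov.png

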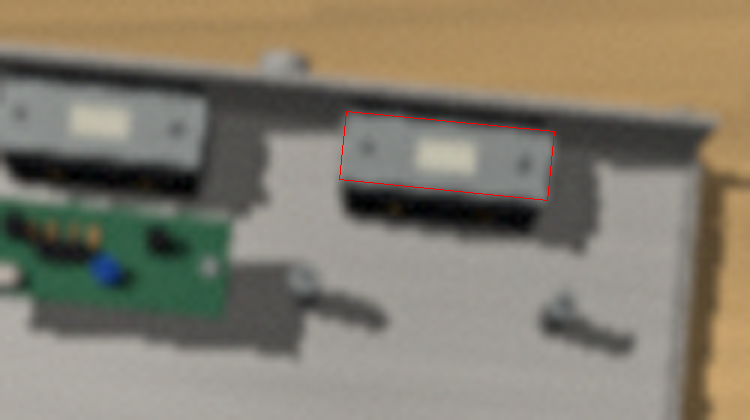

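View pics/scene_o.png

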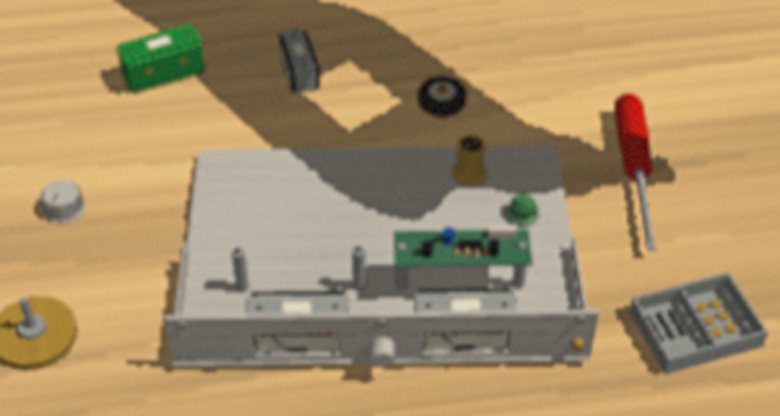

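Both views agree. In the top view the meter matches the predicted home outline. Its screw holes (367,148) and (525,164) line up with the fixed meter's holes (20,114) and (177,129), within about 0.3°. The label spacing between the two is about 120 mm. All other items are where they were, so I'm handing in.

```bash
python3 - <<'E'
from cell import job
print(job.job_done())
E
```

```text
the job is handed in; nothing more can be done
None
```

The loose meter is home behind its window, and I handed the job in at about 20 s of the 58 s limit. The hand-in call gave no verdict.

**What I did:** I squared the meter up by pushing its rear cover with both fingertips. I then nudged it about 3 mm to the right with the outside of a finger. After narrowing the fingers so they would clear the stand-offs, I pushed it through the gap to the panel and withdrew.

**Last checks:**
- **Seating:** at the panel the push force rose to about 16 N with no further travel, and the top view matches the predicted home outline.
- **Centring:** in the scene camera the meter sits at y about −60.0 mm. The window itself measured about 0.3 mm to the left of that.
- **Squareness:** it lines up with the fixed meter in the left bay to within about 0.3°.
- **Everything else:** by eye, nothing else on the bench or chassis moved. The arm ended clear of the work, touching nothing.

**Disagreements:**
- The two cameras differed by 1–2 mm on the meter's position at the start.
- The meter ran about 2 mm right of centre between the posts, with no side force.
- During the final press the wrist also read about 11 N vertically. The meter was still standing flat afterwards.

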